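Sort the chipped cups into the sloped reject bin

ROBOT

A 6-joint arm with a two-finger parallel gripper is mounted at the origin on the work surface. World frame = base frame: x ahead of the robot, y to its left, z up, the work surface at z = 0. Lengths are in m, angles in degrees, forces in N, time in s.
With the tool pointing down it reaches from about 0.425 to 1.125 m from the base axis. Payload 14.9 kg.
Tool frame: the origin (TCP) lies at the very end of the fingers, on their centre line; the grasp point (between the pads) lies 19 mm behind it; z points along the fingers, y is the line along which they close (so a half turn about z gives the same grasp; the last joint's range is limited). The gripper opens to 91 mm and grips with 3 to 60 N. Pads are 32 mm wide; open, the fingers measure 118 mm over their backs; the gripper's body (76 mm by 178 mm) begins 60 mm behind the grasp point.
Start: joints at [-76.049, 21.709, 99.362, -0, 58.929, -1.908], TCP at [0.191, -0.673, 0.191] pointing down, gripper open.
Joint ranges: [-158.91, 158.91], [-42.39, 125.64], [0.06, 152.35], [-60.88, 240.88], [17.5, 164.5], [-176.32, 176.32]. Speed limits (degrees/s): [108.29, 108.29, 136.94, 180, 180, 180].

INTERFACE

Orientations are given as a 3x3 rotation matrix whose columns are the frame's x, y, z axes.
In Python, from rig import env gives the robot as it stands. The module is installed in compiled form; this text tells all that it offers.
- The arm moves only by the tool send_rows, never from a script. Its argument "deltas" is a list of rows, each an object with "translation": the shift along the world's x, y, z in m, a list of three; "dr": the turn, a rotation vector about the world's x, y, z in degrees, a list of three. In form: [{"translation": [tx, ty, tz], "dr": [ax, ay, az]}, ...]. A call has 1 to 5 rows; each row is the pose to reach, as a shift and turn from the pose commanded when the call began; what a row does not reach only later rows make up. A row lasts 1/12 s, in which the tool goes at most 41.7 mm and 7.16 degrees, less where a joint would pass 70% of its speed; a pose out of reach is approached as far as the arm can. A call with a gripper value outside its range is refused whole. "gripper" is the opening, from 0 (shut) to 1 (fully open), set as the call begins (left out, the last holds). The fingers move at their own pace and stop on an object; "force" is the grip in N (left out, the last holds). Time passes only in rows, so rows that repeat a pose let the fingers close. It gives the time, the measured TCP pose, the force, the opening and the grip force at its end, in the units of the state.
- env.get_state(): the state, without advancing time (a new reading comes with each control period).
- env.snapshot(name): name is "side" or "top"; returns the picture (420x560x3 uint8, red, green, blue); there is no depth.
- env.get_calibration(name): a dict with "fx", "fy", "cx", "cy" (pixels), "dist_coeffs" ([k1, k2, p1, p2, k3] as OpenCV has them; the pictures are not rectified), "R" (3x3) and "t" (3): a world point X has camera coordinates R X + t. Camera axes: x right, y down, z forward; pixel columns grow to the right and rows downward; lengths in m; the calibration is good to about 2 mm. A picture is of the moment at which its call begins. get_calibration takes no time and is no camera call.
- env.hand_in(): hands the job in; it is judged then, once.
The state is a dict: "time": time; "joint_positions": joint angles; "qd": joint speeds; "joint_efforts": joint torques, N m; "tcp_pos": TCP position; "orientation": TCP orientation; "ft_force": force on the tool from outside, world axes, zero at the start; "wrist_torque": the same for the moment, N m; "width": finger opening in m; "gripper_force": force on a finger pad.
Only numpy, scipy, OpenCV 4.12 (cv2) and the standard library are available. Lean on these libraries where they do the work, as an engineer would, in place of code of your own. Each camera call takes 0.05 s, during which the arm holds its last target. There are 200 camera calls.

TASK

Of the four glass cups on the bamboo tray, take the two marked with orange tape and stand them in the sloped blue bin at the side, each with its foot flat on the bin's sloping rubber platform. They are fragile and the platform's height is different every time, so feel for it: lower each one slowly until it touches before you let go, without any drop, and do not press hard. Leave the two unmarked cups standing where they are, and do not disturb the cezve, the canister or the grinder.

Things in the scene. Friction and masses are not known exactly. Their poses are not given: they have to be found in the camera images.
- reject_a: tulip-waisted glass cup, 85 mm tall, standing upright: foot 45 mm across, belly 47 mm at 16 mm up, narrow waist 38 mm across from 30 to 62 mm up (grip about 50 mm up), rim 49 mm across; about 0.1 kg; origin at the centre of its underside, z up along its axis. Reject: it carries an orange tape band round the rim.
- reject_b: tulip-waisted glass cup, 85 mm tall, standing upright: foot 45 mm across, belly 47 mm at 16 mm up, narrow waist 38 mm across from 30 to 62 mm up (grip about 50 mm up), rim 49 mm across; about 0.1 kg; origin at the centre of its underside, z up along its axis. Reject: it carries an orange tape band round the rim.
- good_a: tulip-waisted glass cup, 85 mm tall, standing upright: foot 45 mm across, belly 47 mm at 16 mm up, narrow waist 38 mm across from 30 to 62 mm up (grip about 50 mm up), rim 49 mm across; about 0.1 kg; origin at the centre of its underside, z up along its axis. Unmarked good cup: leave it.
- good_b: tulip-waisted glass cup, 85 mm tall, standing upright: foot 45 mm across, belly 47 mm at 16 mm up, narrow waist 38 mm across from 30 to 62 mm up (grip about 50 mm up), rim 49 mm across; about 0.1 kg; origin at the centre of its underside, z up along its axis. Unmarked good cup: leave it.
- tray: fixed bamboo tray, 122 x 350 mm; origin at the centre of its underside, y along its length. The cups stand on its board, 12 mm up (edge strips 18 mm high), in a row along y about 88 mm apart, in any order.
- caddy: the reject bin: fixed blue box tilted 18 deg (0.314 rad) towards the robot, 140 (x) x 230 (y) mm outside, walls 4 mm. Origin at the centre of its underside, z square to its sloping floor, x up the slope; rim at z = 75 mm. A black platform, square to z, fills it (its pad gives 6 mm, 1.5 N/mm); its top is at z = 18 to 66 mm (varies, not reported: find it). Two cups fit: y = +50 and -50 mm.
- cezve: white ceramic cezve, 74 mm across, 72 mm tall, dark wooden handle 125 mm out from its axis and up to 91 mm high; it stands on a coaster; origin at the centre of its underside; leave it alone
- canister: closed blue plastic canister with white press-button lid, 100 mm across, 134 mm tall; origin at the centre of its underside; leave it alone
- grinder: upright steel coffee grinder, 68 mm across, 180 mm tall, with a crank on top, pointing away from the tray, that reaches 90 mm out and 225 mm high; origin at the centre of its underside; leave it alone
Mind the look-alikes: they are no part of the job. Leave any pink or purple look-alike of the reject_a alone.

How it is judged:
By the outcome, as a careful person would: the job done as asked, in the order asked, and still so for the second after the job is handed in, with the robot touching nothing.
It also fails if it takes over 64 s, if anything falls off the work surface, if the arm or the gripper's body presses on something with over 40 N, if the wrist force passes 120 N, or if a joint passes its speed limit or range.

## Working session

There is one attempt and no reset: what is moved stays moved. The work goes in short steps, Python scripts to look and compute and a tool call to move; the robot and the scene stay as the last step left them, time stands still between calls to the robot, and variables do not carry over. Pictures are saved under pics/ and viewed, at most 10 in all, crops included, and the job is handed in when it is done.

Besides the shell and the picture viewer there is one more tool, called after "Emit:" as name([rows], argument=value, ...), one row to a line, values as JSON. send_rows: Moves the arm, as the interface text tells. Its arguments: {"type":"object","properties":{"deltas":{"type":"array"},"gripper":{"type":"number"},"force":{"type":"number"}},"required":["deltas"]}

```bash
mkdir -p pics; python3 - <<'E'
from rig import env
import cv2,json
for n in("side","top"):
    im=env.snapshot(n); cv2.imwrite(f"pics/{n}0.png",im[:,:,::-1])
    c=env.get_calibration(n); print(n,c)
s=env.get_state();print(s)
E
```

```text
side {'fx': 542.8310083651186, 'fy': 542.8310083651186, 'cx': 289.30825880929945, 'cy': 211.08830712563008, 'dist_coeffs': array([-0.06742361,  0.        ,  0.        ,  0.        ,  0.        ]), 'R': array([[-0.78468701, -0.61979925, -0.01073255],
       [-0.48470931,  0.62426739, -0.61265579],
       [ 0.38642358, -0.47554087, -0.79027698]]), 't': array([0.47995846, 0.27552877, 1.1772983 ])}
top {'fx': 519.958474719167, 'fy': 519.958474719167, 'cx': 275.6655659325533, 'cy': 211.3137598431041, 'dist_coeffs': array([-0.09267614,  0.        ,  0.        ,  0.        ,  0.        ]), 'R': array([[-0.00602341, -0.99983454,  0.01716398],
       [-0.99453096,  0.00419997, -0.10435775],
       [ 0.10426839, -0.0176987 , -0.9943917 ]]), 't': array([0.03652638, 0.60526495, 1.15661435])}
{'time': 0.1, 'joint_positions': array([-7.60496081e+01,  2.17378886e+01,  9.93922799e+01, -5.74266373e-04,
        5.89286834e+01, -1.90865256e+00]), 'qd': array([ 0.10415163, -0.02581357, -0.15467175, -0.11595896,  0.05682627,
       -0.02766879]), 'joint_efforts': array([-1.76519956e-03, -7.65037966e+01, -4.35296631e+01,  6.51484751e-02,
        3.98363010e-02, -1.09866676e-05]), 'tcp_pos': array([ 0.1911813 , -0.6729871 ,  0.19042469]), 'orientation': array([[ 9.61935481e-01,  2.73276536e-01, -2.55960664e-04],
       [ 2.73276655e-01, -9.61934967e-01,  9.94792396e-04],
       [ 2.56359077e-05, -1.02687418e-03, -9.99999472e-01]]), 'ft_force': array([ 0.37928954, -0.63033252, -0.0563851 ]), 'wrist_torque': array([-0.00764402,  0.00885481,  0.02692083]), 'gripper_force': 0.0, 'width': 0.09139855851514797}
```

View pics/side0.png

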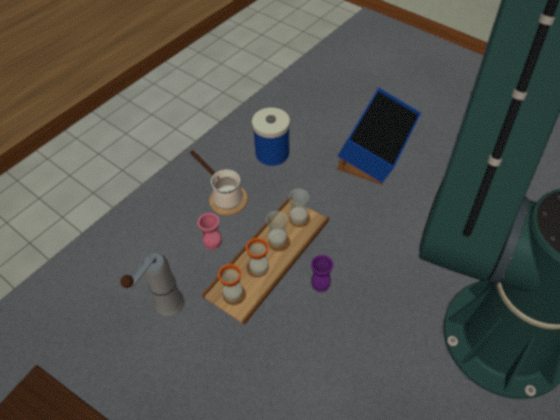

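View pics/top0.png

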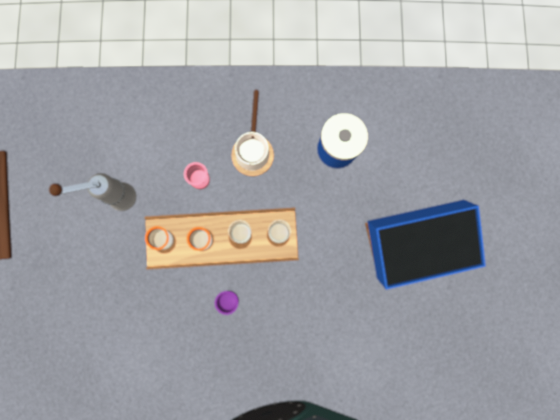

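The side view shows the tray with four cups, orange rims at about (230,274) and (257,248). In the top view these are at (160,239) and (201,239), and the bare cups are at (240,233) and (279,232). The pink (197,176) and purple (227,302) look-alikes stand off the tray. The bin is at about (428,245) in the top view.

```bash
cat > h.py <<'E'
from rig import env
import numpy as np, cv2
C={n:env.get_calibration(n) for n in("side","top")}
def ray(n,p):
    c=C[n];K=np.array([[c['fx'],0,c['cx']],[0,c['fy'],c['cy']],[0,0,1]])
    u=cv2.undistortPoints(np.array([[p]],float),K,c['dist_coeffs'])[0,0]
    return -c['R'].T@c['t'], c['R'].T@np.array([u[0],u[1],1])
def onz(n,p,z):
    o,d=ray(n,p); return o+d*(z-o[2])/d[2]
def tri(a,b):
    (o1,d1),(o2,d2)=ray("side",a),ray("top",b)
    s=np.linalg.lstsq(np.c_[d1,-d2],o2-o1,rcond=None)[0]
    x,y=o1+s[0]*d1,o2+s[1]*d2
    return (x+y)/2,np.linalg.norm(x-y)
def proj(n,X):
    c=C[n];K=np.array([[c['fx'],0,c['cx']],[0,c['fy'],c['cy']],[0,0,1]])
    return cv2.projectPoints(np.array([X],float),cv2.Rodrigues(c['R'])[0],c['t'],K,c['dist_coeffs'])[0][0,0]
E
python3 - <<'E'
from h import *
np.set_printoptions(precision=4,suppress=True)
cs={}
for n in("side","top"):
    im=cv2.imread(f"pics/{n}0.png");h=cv2.cvtColor(im,cv2.COLOR_BGR2HSV)
    m=cv2.inRange(h,(3,170,120),(14,255,255))
    if n=="side": roi=(slice(225,320),slice(190,290))
    else: roi=(slice(215,260),slice(135,225))
    k=np.zeros_like(m);k[roi]=m[roi]
    k=cv2.dilate(k,np.ones((3,3)))
    out=[]
    for c in cv2.findContours(k,cv2.RETR_EXTERNAL,cv2.CHAIN_APPROX_NONE)[0]:
        if cv2.contourArea(c)<80: continue
        e=cv2.fitEllipse(c); out.append(e[0]); print(n,"orange",e)
    cs[n]=sorted(out)
    b=cv2.inRange(h,(105,130,40),(128,255,255))
    N,l,st,ce=cv2.connectedComponentsWithStats(b)
    for i in range(1,N):
        if st[i,4]>150: print(n,"blue",st[i],ce[i])
    x0,y0,x1,y1=(190,180,330,320) if n=="side" else (135,200,305,275)
    x2,y2,x3,y3=(330,85,425,190) if n=="side" else (362,195,492,292)
    A=cv2.resize(im[y0:y1,x0:x1],(400,int(400*(y1-y0)/(x1-x0))),interpolation=cv2.INTER_CUBIC)
    B=cv2.resize(im[y2:y3,x2:x3],(400,int(400*(y3-y2)/(x3-x2))),interpolation=cv2.INTER_CUBIC)
    H=max(len(A),len(B));P=np.zeros((H,800,3),np.uint8);P[:len(A),:400]=A;P[:len(B),400:]=B
    cv2.imwrite(f"pics/{n}_crop.png",P)
for a,b in zip(cs["side"],cs["top"]): print(tri(a,b), onz("top",b,.095),onz("side",a,.095))
print("tray corners top",[onz("top",p,.018)[:2] for p in((146,217),(297,209),(298,259),(148,268))])
E
```

```text
side orange ((229.22682189941406, 274.1376037597656), (22.378067016601562, 25.25436019897461), 66.20753479003906)
side orange ((256.6098327636719, 247.22044372558594), (21.639278411865234, 24.90317153930664), 80.41361236572266)
side blue [ 338   88   83   94 1598] [373.0607 146.8448]
side blue [255 132  34  33 842] [271.7328 149.3183]
top orange ((198.7615966796875, 238.22743225097656), (22.154390335083008, 23.67353057861328), 96.7113265991211)
top orange ((156.3363494873047, 237.85882568359375), (21.557016372680664, 23.03643798828125), 155.58380126953125)
top blue [318 142  34  26 280] [330.3786 158.4321]
top blue [ 369  201  116   88 2318] [419.4905 236.3624]
(array([0.5434, 0.2926, 0.0949]), np.float64(0.0024970588821266724)) [0.5424 0.2918 0.095 ] [0.5445 0.2933 0.095 ]
(array([0.5427, 0.2014, 0.0929]), np.float64(0.0032456317834640394)) [0.5413 0.2002 0.095 ] [0.5432 0.2033 0.095 ]
tray corners top [array([0.5949, 0.333 ]), array([ 0.612 , -0.0162]), array([ 0.4967, -0.0174]), array([0.4775, 0.3264])]
```

View pics/top_crop.png

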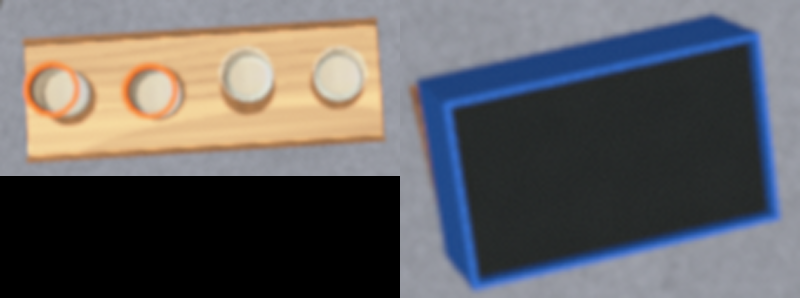

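View pics/side_crop.png

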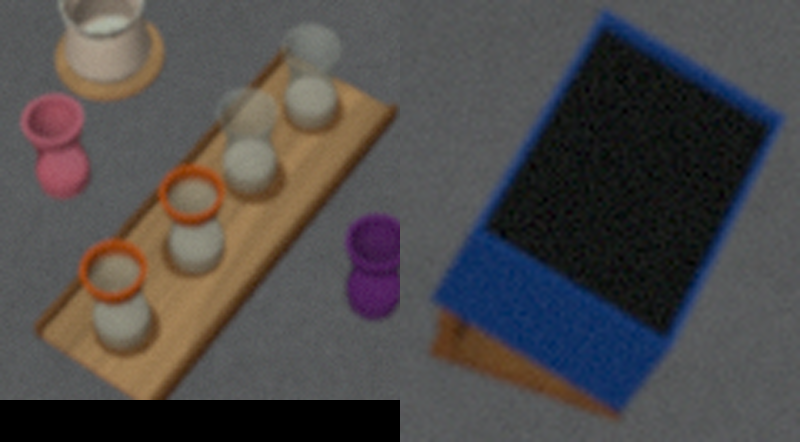

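Candidates: the cups at top pixels (156,238) and (199,238) have orange rims and stand on the tray, so they are the rejects. The bare cups are at (240,233) and (279,232). Pink (197,176) and purple (227,302) are decoys off the tray. The crops confirm this. Next I'll fit the bin pose from its rim corners.

```bash
cat > bin.py <<'E'
from h import *
from scipy.optimize import least_squares
from scipy.spatial.transform import Rotation as Rn
np.set_printoptions(precision=4,suppress=True)
def tp(x,y):return (362+(x-400)/3.077,195+y/3.077)
def sd(x,y):return (330+(x-400)/4.21,85+y/4.21)
# rim outer corners: (+x,+y),(+x,-y),(-x,-y),(-x,+y)
L=np.array([[70,115,75],[70,-115,75],[-70,-115,75],[-70,115,75]])/1e3
T=[tp(444,100),tp(757,33),tp(779,215),tp(477,288)]
S=[sd(478,232),sd(605,10),sd(783,118),sd(668,340)]
def bR(yaw):return (Rn.from_euler('z',yaw)*Rn.from_euler('y',-.314)).as_matrix()
def res(q):
    P=L@bR(q[3]).T+q[:3]
    return np.concatenate([proj("top",p)-t for p,t in zip(P,T)]+[proj("side",p)-s for p,s in zip(P,S)])
if __name__=="__main__":
    for a,b in zip(S,T): print(*tri(a,b))
    f=least_squares(res,[.5,-.33,.03,-.2],loss='soft_l1'); q=f.x
    print("bin",q[:3],"yaw",np.degrees(q[3])); print(res(q).reshape(8,2).T)
    B=bR(q[3])
    for z in(.018,.066):
        for y in(.05,-.05): print(z,y,B@[0,y,z]+q[:3])
    print("axis z",B[:,2])
    print("grinder",onz("top",(124,198),.0),onz("top",(97,184),.18),"can",onz("top",(345,136),.134),"cezve",onz("top",(252,151),.072),"purple",onz("top",(228,302),.085),"pink",onz("top",(196,176),.085))
E
python3 bin.py
```

```text
[ 0.5598 -0.1787  0.1205] 0.0020878046646976927
[ 0.607  -0.3999  0.1245] 0.002510841559036751
[ 0.48   -0.4295  0.079 ] 0.002751612275258879
[ 0.4321 -0.2045  0.0873] 0.004097716377417515
bin [ 0.5424 -0.2995  0.0288] yaw 12.29571690868075
[[-0.0013  0.2935  0.1658 -0.6519 -0.733   0.1428  0.9787  1.3097]
 [ 0.1225 -1.4149 -0.1568 -0.1258 -0.2349 -0.0623 -0.0723  2.2375]]
0.018 0.05 [ 0.5263 -0.2518  0.0459]
0.018 -0.05 [ 0.5476 -0.3495  0.0459]
0.066 0.05 [ 0.5119 -0.255   0.0915]
0.066 -0.05 [ 0.5331 -0.3527  0.0915]
axis z [-0.3018 -0.0658  0.9511]
grinder [0.6418 0.3905 0.    ] [0.6468 0.3966 0.18  ] can [ 0.7554 -0.1135  0.134 ] cezve [0.7369 0.0862 0.072 ] purple [0.4046 0.1379 0.085 ] pink [0.6786 0.2089 0.085 ]
```

Emit:
send_rows([
  {"translation": [0.04, 0, 0.02], "dr": [0, 0, 7]},
  {"translation": [0.08, 0.02, 0.04], "dr": [0, 0, 14]},
  {"translation": [0.12, 0.04, 0.06], "dr": [0, 0, 21]},
  {"translation": [0.155, 0.06, 0.07], "dr": [0, 0, 28]},
  {"translation": [0.19, 0.08, 0.07], "dr": [0, 0, 35]},
], gripper=1.0, force=10)

```text
time: 0.52
tcp_pos: [0.3698, -0.6006, 0.2618]
orientation: [[0.627, 0.779, 0.001], [0.779, -0.627, -0.002], [-0.001, 0.002, -1.0]]
ft_force: [1.0, -0.4, 0.2]
width: 0.0913
gripper_force: 0.0
```

Emit:
send_rows([
  {"translation": [0.02, 0.035, 0], "dr": [0, 0, 1.6]},
  {"translation": [0.04, 0.07, 0], "dr": [0, 0, 3.2]},
  {"translation": [0.06, 0.106, 0], "dr": [0, 0, 4.8]},
  {"translation": [0.08, 0.142, 0], "dr": [0, 0, 6.4]},
  {"translation": [0.1, 0.177, 0], "dr": [0, 0, 8]},
])

```text
time: 0.93
tcp_pos: [0.4685, -0.4218, 0.2594]
orientation: [[0.516, 0.857, -0.0], [0.857, -0.516, 0.0], [0.0, -0.0, -1.0]]
ft_force: [0.6, -0.4, -0.4]
width: 0.0912
gripper_force: 0.0
```

Emit:
send_rows([
  {"translation": [0.01, 0.035, 0], "dr": [0, 0, 1.6]},
  {"translation": [0.02, 0.07, 0], "dr": [0, 0, 3.2]},
  {"translation": [0.03, 0.106, 0], "dr": [0, 0, 4.8]},
  {"translation": [0.04, 0.142, 0], "dr": [0, 0, 6.4]},
  {"translation": [0.05, 0.177, 0], "dr": [0, 0, 8]},
])

```text
time: 1.35
tcp_pos: [0.5181, -0.2449, 0.2595]
orientation: [[0.392, 0.92, -0.0], [0.92, -0.392, 0.0], [0.0, -0.0, -1.0]]
ft_force: [0.7, 0.1, 0.3]
width: 0.091
gripper_force: 0.0
```

Emit:
send_rows([
  {"translation": [0.004, 0.035, 0], "dr": [0, 0, 1.6]},
  {"translation": [0.008, 0.07, 0], "dr": [0, 0, 3.2]},
  {"translation": [0.012, 0.106, 0], "dr": [0, 0, 4.8]},
  {"translation": [0.016, 0.142, 0], "dr": [0, 0, 6.4]},
  {"translation": [0.02, 0.177, 0], "dr": [0, 0, 8]},
])

```text
time: 1.77
tcp_pos: [0.5378, -0.068, 0.2596]
orientation: [[0.26, 0.966, -0.0], [0.966, -0.26, 0.0], [0.0, -0.0, -1.0]]
ft_force: [0.1, 0.8, 0.8]
width: 0.0912
gripper_force: 0.0
```

Emit:
send_rows([
  {"translation": [0, 0.035, 0], "dr": [0, 0, 1.6]},
  {"translation": [0, 0.07, 0], "dr": [0, 0, 3.2]},
  {"translation": [0, 0.106, 0], "dr": [0, 0, 4.8]},
  {"translation": [0, 0.142, 0], "dr": [0, 0, 6.4]},
  {"translation": [0, 0.177, 0], "dr": [0, 0, 8]},
])

```text
time: 2.18
tcp_pos: [0.5375, 0.109, 0.2596]
orientation: [[0.123, 0.992, -0.0], [0.992, -0.123, -0.0], [-0.0, -0.0, -1.0]]
ft_force: [1.0, -0.6, 0.5]
width: 0.0912
gripper_force: 0.0
```

Emit:
send_rows([
  {"translation": [-0.002, 0.035, 0], "dr": [0, 0, 1.6]},
  {"translation": [-0.004, 0.075, 0], "dr": [0, 0, 3.2]},
  {"translation": [-0.006, 0.115, 0], "dr": [0, 0, 5]},
  {"translation": [-0.008, 0.15, 0], "dr": [0, 0, 7]},
  {"translation": [-0.008, 0.178, 0], "dr": [0, 0, 7]},
])

```text
time: 2.6
tcp_pos: [0.5292, 0.2877, 0.2595]
orientation: [[-0.001, 1.0, -0.0], [1.0, 0.001, 0.0], [0.0, -0.0, -1.0]]
ft_force: [1.2, -0.4, -0.6]
width: 0.0911
gripper_force: 0.0
```

Emit:
send_rows([
  {"translation": [0, 0, 0], "dr": [0, 0, 0]},
  {"translation": [0, 0, 0], "dr": [0, 0, 0]},
])

```text
time: 2.77
tcp_pos: [0.5296, 0.2862, 0.2592]
orientation: [[0.0, 1.0, -0.001], [1.0, -0.0, -0.0], [-0.0, -0.001, -1.0]]
ft_force: [-0.4, 0.9, 0.1]
width: 0.0911
gripper_force: 0.0
```

Emit:
send_rows([
  {"translation": [0.007, 0.003, -0.03], "dr": [0, 0, 0]},
  {"translation": [0.014, 0.0065, -0.06], "dr": [0, 0, 0]},
  {"translation": [0.014, 0.0065, -0.09], "dr": [0, 0, 0]},
  {"translation": [0.014, 0.0065, -0.12], "dr": [0, 0, 0]},
  {"translation": [0.014, 0.0065, -0.14], "dr": [0, 0, 0]},
])

```text
time: 3.18
tcp_pos: [0.5431, 0.2898, 0.1168]
orientation: [[0.004, 1.0, -0.002], [1.0, -0.004, -0.001], [-0.001, -0.002, -1.0]]
ft_force: [-0.0, -0.4, 0.1]
width: 0.0913
gripper_force: 0.0
```

Emit:
send_rows([
  {"translation": [0, 0, -0.02], "dr": [0, 0, 0]},
  {"translation": [0, 0, -0.04], "dr": [0, 0, 0]},
  {"translation": [0, 0, -0.06], "dr": [0, 0, 0]},
  {"translation": [0, 0, -0.07], "dr": [0, 0, 0]},
  {"translation": [0, 0, -0.076], "dr": [0, 0, 0]},
])

```text
time: 3.6
tcp_pos: [0.5435, 0.2904, 0.0424]
orientation: [[0.003, 1.0, -0.002], [1.0, -0.003, -0.001], [-0.001, -0.002, -1.0]]
ft_force: [-1.0, -0.3, 0.0]
width: 0.0913
gripper_force: 0.0
```

Emit:
send_rows([
  {"translation": [0, 0, 0], "dr": [0, 0, 0]},
  {"translation": [0, 0, 0], "dr": [0, 0, 0]},
])

```text
time: 3.77
tcp_pos: [0.5445, 0.2915, 0.0443]
orientation: [[0.003, 1.0, 0.0], [1.0, -0.003, 0.0], [0.0, 0.0, -1.0]]
ft_force: [0.6, -0.2, 0.7]
width: 0.091
gripper_force: 0.0
```

```bash
python3 - <<'E'
from h import *
a=env.snapshot("side")[170:330,170:350,::-1]
b=env.snapshot("top")[180:290,130:310,::-1]
cv2.imwrite("pics/g1.png",np.vstack([cv2.resize(a,None,fx=2.2,fy=2.2),cv2.resize(b,None,fx=2.2,fy=2.2)]))
E
```

```text
(no output)
```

View pics/g1.png

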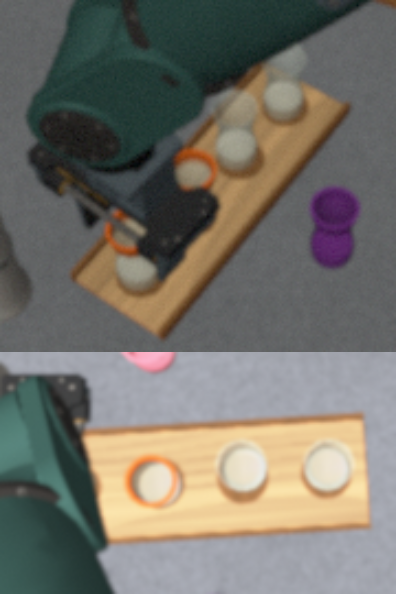

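The fingers straddle the end reject (orange rim at about (125,235) in the crop) and clear its neighbours. I'll close and lift.

Emit:
send_rows([
  {"translation": [0, 0, 0], "dr": [0, 0, 0]},
  {"translation": [0, 0, 0], "dr": [0, 0, 0]},
  {"translation": [0, 0, 0], "dr": [0, 0, 0]},
  {"translation": [0, 0, 0], "dr": [0, 0, 0]},
  {"translation": [0, 0, 0], "dr": [0, 0, 0]},
], gripper=0.2, force=10)

```text
time: 4.28
tcp_pos: [0.5441, 0.2917, 0.0438]
orientation: [[0.002, 1.0, 0.0], [1.0, -0.002, 0.0], [0.0, 0.0, -1.0]]
ft_force: [-0.6, -0.9, 0.2]
width: 0.0609
gripper_force: 0.0
```

Emit:
send_rows([
  {"translation": [0, 0, 0], "dr": [0, 0, 0]},
  {"translation": [0, 0, 0], "dr": [0, 0, 0]},
  {"translation": [0, 0, 0], "dr": [0, 0, 0]},
  {"translation": [0, 0, 0], "dr": [0, 0, 0]},
  {"translation": [0, 0, 0], "dr": [0, 0, 0]},
])

```text
time: 4.7
tcp_pos: [0.5441, 0.2917, 0.0437]
orientation: [[0.002, 1.0, -0.0], [1.0, -0.002, -0.0], [-0.0, -0.0, -1.0]]
ft_force: [-0.6, -0.0, -0.8]
width: 0.0455
gripper_force: 10.0
```

Emit:
send_rows([
  {"translation": [0, 0, 0], "dr": [0, 0, 0]},
  {"translation": [0, 0, 0], "dr": [0, 0, 0]},
  {"translation": [0, 0, 0], "dr": [0, 0, 0]},
  {"translation": [0, 0, 0], "dr": [0, 0, 0]},
])

```text
time: 5.03
tcp_pos: [0.5441, 0.2917, 0.0437]
orientation: [[0.002, 1.0, -0.0], [1.0, -0.002, -0.0], [-0.0, -0.0, -1.0]]
ft_force: [0.2, 0.3, -0.1]
width: 0.0459
gripper_force: 10.0
```

```bash
python3 - <<'E'
from h import *
a=env.snapshot("side")[200:320,180:320,::-1]
cv2.imwrite("pics/g2.png",cv2.resize(a,None,fx=4.5,fy=4.5,interpolation=cv2.INTER_CUBIC))
E
```

```text
(no output)
```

View pics/g2.png

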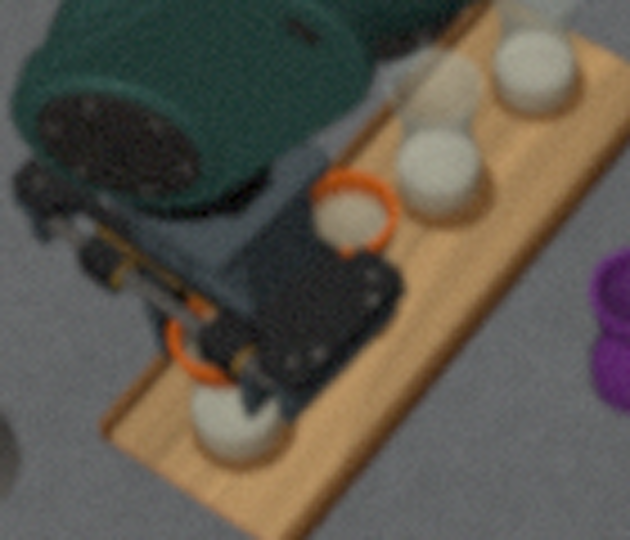

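The cup is gripped, but the width reads 45.9 mm where the waist should give 38 mm, so the pads may be on a flare. I'll open slightly, go 5 mm lower, and close again to see which way the width changes.

Emit:
send_rows([
  {"translation": [0, 0, 0], "dr": [0, 0, 0]},
  {"translation": [0, 0, 0], "dr": [0, 0, 0]},
  {"translation": [0, 0, -0.002], "dr": [0, 0, 0]},
  {"translation": [0, 0, -0.004], "dr": [0, 0, 0]},
  {"translation": [0, 0, -0.005], "dr": [0, 0, 0]},
], gripper=0.62)

```text
time: 5.5
tcp_pos: [0.544, 0.2916, 0.0383]
orientation: [[0.002, 1.0, -0.0], [1.0, -0.002, -0.0], [-0.0, -0.0, -1.0]]
ft_force: [0.2, 0.3, 0.3]
width: 0.0567
gripper_force: 0.0
```

Emit:
send_rows([
  {"translation": [0, 0, 0], "dr": [0, 0, 0]},
  {"translation": [0, 0, 0], "dr": [0, 0, 0]},
  {"translation": [0, 0, 0], "dr": [0, 0, 0]},
  {"translation": [0, 0, 0], "dr": [0, 0, 0]},
  {"translation": [0, 0, 0], "dr": [0, 0, 0]},
], gripper=0.2)

```text
time: 5.92
tcp_pos: [0.5441, 0.2917, 0.0387]
orientation: [[0.002, 1.0, -0.0], [1.0, -0.002, 0.0], [0.0, -0.0, -1.0]]
ft_force: [-0.2, -0.7, -0.5]
width: 0.0459
gripper_force: 10.0
```

Emit:
send_rows([
  {"translation": [0, 0, 0], "dr": [0, 0, 0]},
  {"translation": [0, 0, 0], "dr": [0, 0, 0]},
])

```text
time: 6.08
tcp_pos: [0.5441, 0.2917, 0.0387]
orientation: [[0.002, 1.0, 0.0], [1.0, -0.002, 0.0], [0.0, 0.0, -1.0]]
ft_force: [0.1, -0.7, -1.5]
width: 0.0457
gripper_force: 10.0
```

The width doesn't change with height, so this is a firm, vertical contact. I'll lift a little and check that the cup stays held.

Emit:
send_rows([
  {"translation": [0, 0, 0.004], "dr": [0, 0, 0]},
  {"translation": [0, 0, 0.01], "dr": [0, 0, 0]},
  {"translation": [0, 0, 0.02], "dr": [0, 0, 0]},
  {"translation": [0, 0, 0.03], "dr": [0, 0, 0]},
  {"translation": [0, 0, 0.035], "dr": [0, 0, 0]},
])

```text
time: 6.5
tcp_pos: [0.5449, 0.2921, 0.0758]
orientation: [[0.002, 1.0, 0.002], [1.0, -0.002, 0.001], [0.001, 0.002, -1.0]]
ft_force: [0.3, 0.8, -1.3]
width: 0.0458
gripper_force: 10.0
```

```bash
python3 - <<'E'
from h import *
s=env.get_state();print(s['width'],s['gripper_force'],s['ft_force'],s['wrist_torque'])
a=env.snapshot("side")[190:320,180:320,::-1]
cv2.imwrite("pics/g3.png",cv2.resize(a,None,fx=4.5,fy=4.5,interpolation=cv2.INTER_CUBIC))
E
```

```text
0.0457937490832647 9.999934136867523 [ 0.25122634  0.81211554 -1.29189039] [ 0.0089595  -0.12640645 -0.04444544]
```

View pics/g3.png

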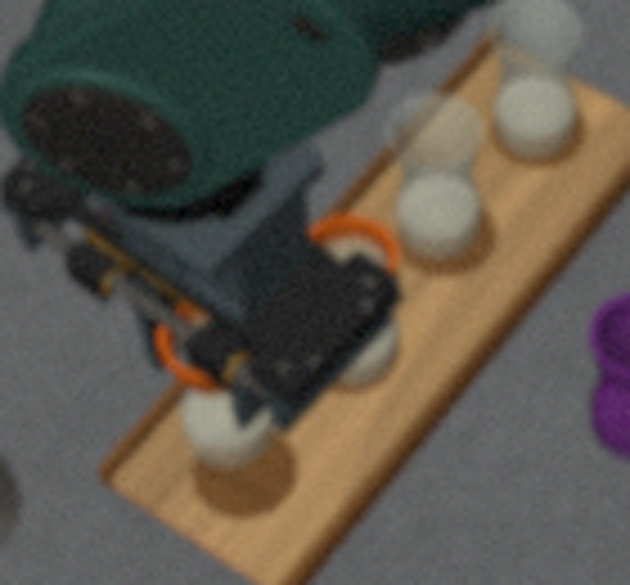

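The cup hangs straight and clear of the tray (foot at about (225,430) in the crop), with its shadow below. Now I'll compute the placing poses.

```bash
cat > place.py <<'E'
from bin import *
import sys
q=np.array([.5424,-.2995,.0288]);B=bR(np.radians(12.3))
def tgt(y,foot,h,x=0): return q+B@[x,y,foot+h]
def goal(y,foot,h,x=0):
    s=env.get_state();Rt=np.c_[B[:,1],B[:,0],-B[:,2]]
    print("tcp",s['tcp_pos'],"f",s['ft_force'],"target",tgt(y,foot,h,x),"delta",tgt(y,foot,h,x)-s['tcp_pos'],"dr",Rn.from_matrix(Rt@s['orientation'].T).as_rotvec(degrees=True),"binframe",B.T@(s['tcp_pos']-q), "w",s['width'])
if __name__=="__main__": goal(float(sys.argv[1]),float(sys.argv[2]),float(sys.argv[3]))
E
python3 place.py -0.05 0.085 0.0267; python3 place.py -0.05 0.15 0.0267
```

```text
tcp [0.5452 0.2922 0.0762] f [ 0.0478 -0.122  -0.6632] target [ 0.5193 -0.3557  0.135 ] delta [-0.0258 -0.6479  0.0588] dr [  1.8239 -17.7875  12.3273] binframe [0.1371 0.5775 0.0054] w 0.04589199064813713
tcp [0.5452 0.2922 0.0762] f [ 0.0478 -0.122  -0.6632] target [ 0.4997 -0.36    0.1969] delta [-0.0455 -0.6522  0.1206] dr [  1.8239 -17.7875  12.3273] binframe [0.1371 0.5775 0.0054] w 0.04589199064813713
```

Emit:
send_rows([
  {"translation": [0, 0, 0.02], "dr": [0, 0, 0]},
  {"translation": [0, 0, 0.045], "dr": [0, 0, 0]},
  {"translation": [0, 0, 0.075], "dr": [0, 0, 0]},
  {"translation": [0, 0, 0.105], "dr": [0, 0, 0]},
  {"translation": [0, 0, 0.125], "dr": [0, 0, 0]},
])

```text
time: 6.97
tcp_pos: [0.5447, 0.292, 0.2018]
orientation: [[0.002, 1.0, 0.002], [1.0, -0.002, 0.001], [0.001, 0.002, -1.0]]
ft_force: [0.1, 1.2, -0.5]
width: 0.0456
gripper_force: 10.0
```

Emit:
send_rows([
  {"translation": [-0.001, -0.016, 0], "dr": [0.07, -0.7, 0.5]},
  {"translation": [-0.003, -0.04, 0], "dr": [0.14, -1.4, 1.0]},
  {"translation": [-0.005, -0.07, 0], "dr": [0.21, -2.1, 1.5]},
  {"translation": [-0.007, -0.1, 0], "dr": [0.29, -2.85, 2.0]},
  {"translation": [-0.009, -0.13, 0], "dr": [0.36, -3.56, 2.46]},
])

```text
time: 7.38
tcp_pos: [0.5347, 0.1606, 0.199]
orientation: [[-0.042, 0.997, 0.063], [0.999, 0.041, 0.008], [0.005, 0.063, -0.998]]
ft_force: [0.3, -0.3, -1.7]
width: 0.0455
gripper_force: 10.0
```

Emit:
send_rows([
  {"translation": [-0.002, -0.028, 0], "dr": [0.07, -0.7, 0.5]},
  {"translation": [-0.004, -0.056, 0], "dr": [0.14, -1.4, 1.0]},
  {"translation": [-0.006, -0.084, 0], "dr": [0.21, -2.1, 1.5]},
  {"translation": [-0.008, -0.112, 0], "dr": [0.29, -2.85, 2.0]},
  {"translation": [-0.01, -0.14, 0], "dr": [0.36, -3.56, 2.46]},
])

```text
time: 7.8
tcp_pos: [0.5247, 0.0204, 0.199]
orientation: [[-0.084, 0.989, 0.124], [0.996, 0.083, 0.018], [0.007, 0.126, -0.992]]
ft_force: [1.1, 0.4, -0.8]
width: 0.0454
gripper_force: 10.0
```

Emit:
send_rows([
  {"translation": [-0.002, -0.028, 0], "dr": [0.07, -0.7, 0.5]},
  {"translation": [-0.004, -0.056, 0], "dr": [0.14, -1.4, 1.0]},
  {"translation": [-0.006, -0.084, 0], "dr": [0.21, -2.1, 1.5]},
  {"translation": [-0.008, -0.112, 0], "dr": [0.29, -2.85, 2.0]},
  {"translation": [-0.01, -0.14, 0], "dr": [0.36, -3.56, 2.46]},
])

```text
time: 8.22
tcp_pos: [0.5148, -0.1197, 0.1991]
orientation: [[-0.127, 0.974, 0.185], [0.992, 0.124, 0.03], [0.007, 0.187, -0.982]]
ft_force: [0.7, 0.1, -1.5]
width: 0.0457
gripper_force: 10.0
```

Emit:
send_rows([
  {"translation": [-0.002, -0.028, 0], "dr": [0.07, -0.7, 0.5]},
  {"translation": [-0.004, -0.056, 0], "dr": [0.14, -1.4, 1.0]},
  {"translation": [-0.006, -0.084, 0], "dr": [0.21, -2.1, 1.5]},
  {"translation": [-0.008, -0.112, 0], "dr": [0.29, -2.85, 2.0]},
  {"translation": [-0.01, -0.14, 0], "dr": [0.36, -3.56, 2.46]},
])

```text
time: 8.63
tcp_pos: [0.5047, -0.2598, 0.1991]
orientation: [[-0.17, 0.955, 0.244], [0.985, 0.164, 0.046], [0.004, 0.248, -0.969]]
ft_force: [0.7, 0.3, -0.8]
width: 0.0455
gripper_force: 10.0
```

Emit:
send_rows([
  {"translation": [-0.001, -0.028, 0], "dr": [0.07, -0.7, 0.5]},
  {"translation": [-0.002, -0.053, 0], "dr": [0.14, -1.4, 1.0]},
  {"translation": [-0.004, -0.075, 0], "dr": [0.21, -2.1, 1.5]},
  {"translation": [-0.006, -0.092, 0], "dr": [0.29, -2.85, 2.0]},
  {"translation": [-0.006, -0.1, 0], "dr": [0.36, -3.56, 2.46]},
])

```text
time: 9.05
tcp_pos: [0.4987, -0.3604, 0.199]
orientation: [[-0.211, 0.93, 0.301], [0.977, 0.202, 0.063], [-0.002, 0.307, -0.952]]
ft_force: [-0.0, -0.1, -1.3]
width: 0.0458
gripper_force: 10.0
```

Emit:
send_rows([
  {"translation": [0, 0, 0], "dr": [0, 0, 0]},
  {"translation": [0, 0, 0], "dr": [0, 0, 0]},
])

```text
time: 9.22
tcp_pos: [0.4988, -0.3584, 0.1987]
orientation: [[-0.211, 0.93, 0.299], [0.977, 0.201, 0.064], [-0.001, 0.306, -0.952]]
ft_force: [-0.3, 0.5, -0.8]
width: 0.0459
gripper_force: 10.0
```

```bash
python3 place.py -0.05 0.085 0.0267
```

```text
tcp [ 0.4988 -0.3584  0.1987] f [-0.3175  0.4782 -0.7609] target [ 0.5193 -0.3557  0.135 ] delta [ 0.0206  0.0027 -0.0636] dr [ 0.1026 -0.1448  0.1126] binframe [-0.     -0.0482  0.1786] w 0.045864303927794066
```

Emit:
send_rows([
  {"translation": [0.004, 0.0005, -0.0125], "dr": [0, 0, 0]},
  {"translation": [0.008, 0.001, -0.025], "dr": [0, 0, 0]},
  {"translation": [0.012, 0.0015, -0.0375], "dr": [0.1, -0.1, 0.1]},
  {"translation": [0.016, 0.002, -0.05], "dr": [0.1, -0.1, 0.1]},
  {"translation": [0.0185, 0.0025, -0.057], "dr": [0.1, -0.1, 0.1]},
])

```text
time: 9.63
tcp_pos: [0.5175, -0.3547, 0.139]
orientation: [[-0.214, 0.93, 0.3], [0.977, 0.204, 0.068], [0.002, 0.307, -0.952]]
ft_force: [0.8, 1.5, -2.0]
width: 0.0453
gripper_force: 10.0
```

Emit:
send_rows([
  {"translation": [0.0005, 0, -0.0015], "dr": [0, 0, 0]},
  {"translation": [0.001, 0, -0.003], "dr": [0, 0, 0]},
  {"translation": [0.0015, 0, -0.0045], "dr": [0, 0, 0]},
  {"translation": [0.002, 0.0005, -0.006], "dr": [0, 0, 0]},
  {"translation": [0.002, 0.0005, -0.0065], "dr": [0, 0, 0]},
])

```text
time: 10.05
tcp_pos: [0.5197, -0.3554, 0.1355]
orientation: [[-0.214, 0.929, 0.302], [0.977, 0.203, 0.065], [-0.001, 0.309, -0.951]]
ft_force: [-0.3, 0.9, -0.1]
width: 0.0457
gripper_force: 10.0
```

```bash
python3 place.py -0.05 0.07 0.0267
```

```text
tcp [ 0.5197 -0.3554  0.1355] f [-0.2966  0.9265 -0.081 ] target [ 0.5239 -0.3547  0.1208] delta [ 0.0041  0.0007 -0.0147] dr [ 0.0339  0.0104 -0.0399] binframe [ 0.0005 -0.0498  0.112 ] w 0.0457175509901747
```

Emit:
send_rows([
  {"translation": [0.0006, 0.0001, -0.0019], "dr": [0, 0, 0]},
  {"translation": [0.0012, 0.0002, -0.0038], "dr": [0, 0, 0]},
  {"translation": [0.0018, 0.0003, -0.0057], "dr": [0, 0, 0]},
  {"translation": [0.0024, 0.0005, -0.0076], "dr": [0, 0, 0]},
  {"translation": [0.003, 0.0006, -0.0095], "dr": [0, 0, 0]},
])

```text
time: 10.47
tcp_pos: [0.5226, -0.3547, 0.1255]
orientation: [[-0.214, 0.929, 0.301], [0.977, 0.203, 0.066], [-0.0, 0.309, -0.951]]
ft_force: [-0.5, 0.7, -0.7]
width: 0.0454
gripper_force: 10.0
```

Emit:
send_rows([
  {"translation": [0.0003, 0, -0.001], "dr": [0, 0, 0]},
  {"translation": [0.0006, 0.0001, -0.0019], "dr": [0, 0, 0]},
  {"translation": [0.0009, 0.0002, -0.0028], "dr": [0, 0, 0]},
  {"translation": [0.0012, 0.0002, -0.0038], "dr": [0, 0, 0]},
  {"translation": [0.0012, 0.0002, -0.0038], "dr": [0, 0, 0]},
])

```text
time: 10.88
tcp_pos: [0.5238, -0.3545, 0.1218]
orientation: [[-0.214, 0.929, 0.301], [0.977, 0.203, 0.066], [-0.0, 0.309, -0.951]]
ft_force: [-0.4, 0.4, 1.2]
width: 0.0453
gripper_force: 10.0
```

Emit:
send_rows([
  {"translation": [0, 0, 0], "dr": [0, 0, 0]},
])

```text
time: 10.97
tcp_pos: [0.5238, -0.3546, 0.1219]
orientation: [[-0.214, 0.929, 0.302], [0.977, 0.203, 0.066], [-0.0, 0.309, -0.951]]
ft_force: [-0.2, -0.8, 0.4]
width: 0.0457
gripper_force: 10.0
```

Emit:
send_rows([
  {"translation": [0.0003, 0, -0.001], "dr": [0, 0, 0]},
  {"translation": [0.0003, 0, -0.001], "dr": [0, 0, 0]},
  {"translation": [0.0003, 0, -0.001], "dr": [0, 0, 0]},
])

```text
time: 11.22
tcp_pos: [0.5241, -0.3546, 0.121]
orientation: [[-0.214, 0.929, 0.302], [0.977, 0.203, 0.066], [-0.0, 0.309, -0.951]]
ft_force: [-0.7, -0.2, 1.4]
width: 0.0455
gripper_force: 10.0
```

Emit:
send_rows([
  {"translation": [0, 0, 0], "dr": [0, 0, 0]},
])

```text
time: 11.3
tcp_pos: [0.5241, -0.3546, 0.121]
orientation: [[-0.214, 0.929, 0.302], [0.977, 0.203, 0.066], [-0.0, 0.309, -0.951]]
ft_force: [-0.9, 0.0, 1.3]
width: 0.0458
gripper_force: 10.0
```

```bash
python3 place.py -0.05 0.066 0.0267
```

```text
tcp [ 0.5241 -0.3546  0.121 ] f [-0.8741  0.0495  1.264 ] target [ 0.5251 -0.3545  0.117 ] delta [ 0.0009  0.0001 -0.004 ] dr [ 0.0211 -0.0072 -0.0472] binframe [ 0.0003 -0.0499  0.0968] w 0.04577097753846948
```

Emit:
send_rows([
  {"translation": [0.0003, 0.0001, -0.001], "dr": [0, 0, 0]},
  {"translation": [0.0003, 0.0001, -0.001], "dr": [0, 0, 0]},
  {"translation": [0.0003, 0.0001, -0.001], "dr": [0, 0, 0]},
])

```text
time: 11.55
tcp_pos: [0.5244, -0.3545, 0.12]
orientation: [[-0.214, 0.929, 0.302], [0.977, 0.203, 0.066], [-0.0, 0.309, -0.951]]
ft_force: [-1.4, 0.3, 2.3]
width: 0.0456
gripper_force: 10.0
```

```bash
python3 - <<'E'
from h import *
s=env.get_state();print(s['ft_force'],s['wrist_torque'],s['tcp_pos'],s['width'])
a=env.snapshot("side")[60:210,320:450,::-1]
b=env.snapshot("top")[180:300,355:500,::-1]
print(env.get_state()['ft_force'])
cv2.imwrite("pics/p1.png",np.hstack([cv2.resize(a,(390,450),interpolation=cv2.INTER_CUBIC),cv2.resize(b,(410,450),interpolation=cv2.INTER_CUBIC)]))
E
```

```text
[-1.42870737  0.29935987  2.30041494] [0.00265944 0.20044861 0.02381264] [ 0.52444738 -0.3544982   0.11995965] 0.04557027653120536
[-1.94950413 -0.52230777  3.01845914]
```

View pics/p1.png

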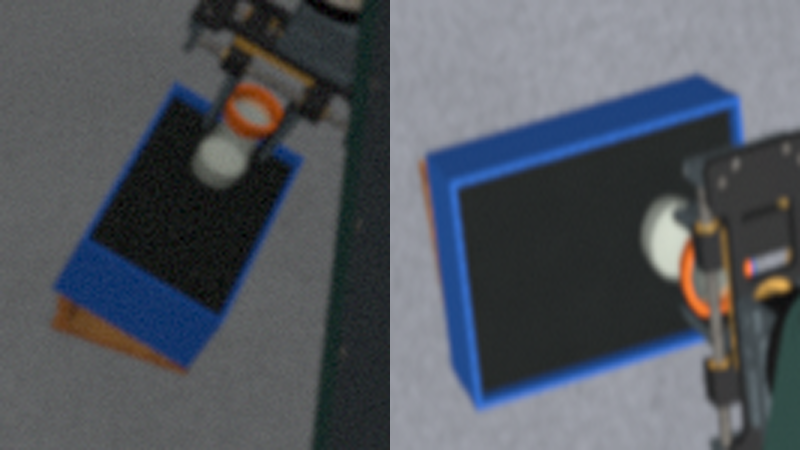

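The cup is in the −y half of the bin (foot at about (220,165) in the side crop, (665,240) in the top crop), clear of the walls. Contact is about 3 N along the bin normal. I'll ease back 0.5 mm and release.

Emit:
send_rows([
  {"translation": [-0.0002, 0, 0.0005], "dr": [0, 0, 0]},
  {"translation": [-0.0002, 0, 0.0005], "dr": [0, 0, 0]},
])

```text
time: 11.82
tcp_pos: [0.5242, -0.3545, 0.1205]
orientation: [[-0.214, 0.929, 0.302], [0.977, 0.203, 0.066], [-0.0, 0.309, -0.951]]
ft_force: [-0.6, -0.4, 2.5]
width: 0.0459
gripper_force: 10.0
```

Emit:
send_rows([
  {"translation": [0, 0, 0], "dr": [0, 0, 0]},
  {"translation": [0, 0, 0], "dr": [0, 0, 0]},
  {"translation": [0, 0, 0], "dr": [0, 0, 0]},
  {"translation": [0, 0, 0], "dr": [0, 0, 0]},
  {"translation": [0, 0, 0], "dr": [0, 0, 0]},
], gripper=0.75)

```text
time: 12.23
tcp_pos: [0.5242, -0.3544, 0.1204]
orientation: [[-0.214, 0.929, 0.301], [0.977, 0.203, 0.066], [-0.0, 0.309, -0.951]]
ft_force: [-0.2, 0.1, 0.1]
width: 0.0682
gripper_force: 0.0
```

Emit:
send_rows([
  {"translation": [-0.001, -0.0002, 0.003], "dr": [0, 0, 0]},
  {"translation": [-0.003, -0.0006, 0.0095], "dr": [0, 0, 0]},
  {"translation": [-0.006, -0.0013, 0.019], "dr": [0, 0, 0]},
  {"translation": [-0.01, -0.0022, 0.032], "dr": [0, 0, 0]},
  {"translation": [-0.015, -0.0033, 0.047], "dr": [0, 0, 0]},
])

```text
time: 12.65
tcp_pos: [0.5087, -0.3577, 0.1686]
orientation: [[-0.214, 0.929, 0.301], [0.977, 0.203, 0.066], [-0.0, 0.308, -0.951]]
ft_force: [0.8, -1.0, 0.0]
width: 0.0684
gripper_force: 0.0
```

Emit:
send_rows([
  {"translation": [-0.006, -0.0013, 0.019], "dr": [0, 0, 0]},
  {"translation": [-0.012, -0.0026, 0.038], "dr": [0, 0, 0]},
  {"translation": [-0.018, -0.004, 0.057], "dr": [0, 0, 0]},
  {"translation": [-0.024, -0.005, 0.076], "dr": [0, 0, 0]},
  {"translation": [-0.025, -0.005, 0.09], "dr": [0, 0, 0]},
])

```text
time: 13.07
tcp_pos: [0.4835, -0.3633, 0.2606]
orientation: [[-0.213, 0.929, 0.303], [0.977, 0.203, 0.064], [-0.002, 0.309, -0.951]]
ft_force: [-0.2, 0.1, 0.4]
width: 0.0683
gripper_force: 0.0
```

Emit:
send_rows([
  {"translation": [0.004, 0.02, 0], "dr": [-0.07, 0.7, -0.5]},
  {"translation": [0.008, 0.045, 0], "dr": [-0.14, 1.4, -1.0]},
  {"translation": [0.012, 0.075, 0], "dr": [-0.21, 2.1, -1.5]},
  {"translation": [0.016, 0.105, 0], "dr": [-0.29, 2.85, -2.0]},
  {"translation": [0.02, 0.14, 0], "dr": [-0.36, 3.56, -2.46]},
], gripper=1.0)

```text
time: 13.48
tcp_pos: [0.5039, -0.2223, 0.2589]
orientation: [[-0.17, 0.955, 0.245], [0.985, 0.163, 0.046], [0.004, 0.249, -0.968]]
ft_force: [1.2, 0.2, -0.3]
width: 0.0907
gripper_force: 0.0
```

Emit:
send_rows([
  {"translation": [0.004, 0.03, 0], "dr": [-0.07, 0.7, -0.5]},
  {"translation": [0.008, 0.06, 0], "dr": [-0.14, 1.4, -1.0]},
  {"translation": [0.012, 0.09, 0], "dr": [-0.21, 2.1, -1.5]},
  {"translation": [0.016, 0.12, 0], "dr": [-0.29, 2.85, -2.0]},
  {"translation": [0.02, 0.15, 0], "dr": [-0.36, 3.56, -2.46]},
])

```text
time: 13.9
tcp_pos: [0.524, -0.0716, 0.259]
orientation: [[-0.127, 0.974, 0.187], [0.992, 0.124, 0.032], [0.008, 0.189, -0.982]]
ft_force: [0.6, -0.7, 0.4]
width: 0.0912
gripper_force: 0.0
```

Emit:
send_rows([
  {"translation": [0.004, 0.03, 0], "dr": [-0.07, 0.7, -0.5]},
  {"translation": [0.008, 0.06, 0], "dr": [-0.14, 1.4, -1.0]},
  {"translation": [0.012, 0.09, 0], "dr": [-0.21, 2.1, -1.5]},
  {"translation": [0.016, 0.12, 0], "dr": [-0.29, 2.85, -2.0]},
  {"translation": [0.019, 0.15, 0], "dr": [-0.36, 3.56, -2.46]},
])

```text
time: 14.32
tcp_pos: [0.5432, 0.0785, 0.259]
orientation: [[-0.084, 0.988, 0.126], [0.996, 0.083, 0.019], [0.009, 0.127, -0.992]]
ft_force: [0.6, 0.2, -0.5]
width: 0.0915
gripper_force: 0.0
```

Emit:
send_rows([
  {"translation": [0, 0.03, 0], "dr": [-0.14, 1.4, -1.0]},
  {"translation": [0, 0.06, 0], "dr": [-0.29, 2.85, -2.0]},
  {"translation": [0, 0.09, 0], "dr": [-0.43, 4.3, -3.0]},
  {"translation": [0, 0.115, 0], "dr": [-0.6, 5.7, -4.0]},
  {"translation": [0, 0.125, 0], "dr": [-0.72, 7.12, -4.92]},
])

```text
time: 14.73
tcp_pos: [0.5431, 0.2046, 0.259]
orientation: [[0.001, 1.0, 0.002], [1.0, -0.001, 0.002], [0.002, 0.002, -1.0]]
ft_force: [-0.6, 0.1, 0.1]
width: 0.091
gripper_force: 0.0
```

Emit:
send_rows([
  {"translation": [0, 0, 0], "dr": [0, 0, 0]},
  {"translation": [0, 0, 0], "dr": [0, 0, 0]},
])

```text
time: 14.9
tcp_pos: [0.5433, 0.2021, 0.2582]
orientation: [[0.0, 1.0, 0.003], [1.0, -0.0, 0.002], [0.002, 0.003, -1.0]]
ft_force: [0.0, -0.3, -0.7]
width: 0.0914
gripper_force: 0.0
```

```bash
python3 - <<'E'
from bin import *
s=env.get_state();print(s['tcp_pos'],Rn.from_matrix(np.c_[[0,1,0],[1,0,0],[0,0,-1]]@s['orientation'].T).as_rotvec(degrees=True))
cs={}
for n in("side","top"):
    im=env.snapshot(n)[:,:,::-1].copy();cv2.imwrite(f"pics/{n}1.png",im)
    h=cv2.cvtColor(im,cv2.COLOR_BGR2HSV)
    m=cv2.dilate(cv2.inRange(h,(3,170,110),(14,255,255)),np.ones((3,3)))
    for c in cv2.findContours(m,cv2.RETR_EXTERNAL,cv2.CHAIN_APPROX_NONE)[0]:
        if cv2.contourArea(c)>80: print(n,cv2.fitEllipse(c))
q=np.array([.5424,-.2995,.0288]);B=bR(np.radians(12.3))
X=q+B@[0,-.05,.066+.085]
print(proj("side",X),proj("top",X))
E
```

```text
[0.5433 0.2021 0.2582] [-0.0956  0.1908  0.0133]
side ((256.5852966308594, 247.5403289794922), (22.508481979370117, 24.77322006225586), 81.85847473144531)
side ((404.79840087890625, 97.92730712890625), (13.377809524536133, 19.81670570373535), 78.88736724853516)
top ((469.7762145996094, 252.53338623046875), (25.013381958007812, 27.834360122680664), 21.71567153930664)
[405.0453  96.1969] [469.4338 251.1121]
```

Cup 1's rim is within 2 px of the predicted upright position in both views, and cup 2 hasn't moved. I'll pick cup 2.

Emit:
send_rows([
  {"translation": [0, 0, -0.03], "dr": [0, 0, 0]},
  {"translation": [0, -0.0005, -0.06], "dr": [0, 0.2, 0]},
  {"translation": [0, -0.0005, -0.09], "dr": [0, 0.2, 0]},
  {"translation": [0, -0.0005, -0.12], "dr": [0, 0.2, 0]},
  {"translation": [0, -0.0005, -0.14], "dr": [0, 0.2, 0]},
])

```text
time: 15.42
tcp_pos: [0.5421, 0.2002, 0.1153]
orientation: [[0.002, 1.0, -0.003], [1.0, -0.002, 0.001], [0.001, -0.003, -1.0]]
ft_force: [-0.0, -0.9, -0.5]
width: 0.0911
gripper_force: 0.0
```

Emit:
send_rows([
  {"translation": [0, 0, -0.02], "dr": [0, 0, 0]},
  {"translation": [0, 0, -0.04], "dr": [0, 0, 0]},
  {"translation": [0, 0, -0.06], "dr": [0, 0, 0]},
  {"translation": [0, 0, -0.07], "dr": [0, 0, 0]},
  {"translation": [0, 0, -0.076], "dr": [0, 0, 0]},
])

```text
time: 15.83
tcp_pos: [0.5426, 0.2007, 0.0405]
orientation: [[0.002, 1.0, -0.002], [1.0, -0.002, 0.001], [0.001, -0.002, -1.0]]
ft_force: [-1.6, 1.3, -0.1]
width: 0.0913
gripper_force: 0.0
```

Emit:
send_rows([
  {"translation": [0, 0, 0], "dr": [0, 0, 0]},
  {"translation": [0, 0, 0], "dr": [0, 0, 0]},
])

```text
time: 16.0
tcp_pos: [0.5436, 0.2016, 0.0422]
orientation: [[0.002, 1.0, -0.001], [1.0, -0.002, 0.002], [0.002, -0.001, -1.0]]
ft_force: [0.2, 0.3, 0.8]
width: 0.0914
gripper_force: 0.0
```

Emit:
send_rows([
  {"translation": [0, 0, 0], "dr": [0, 0, 0]},
  {"translation": [0, 0, 0], "dr": [0, 0, 0]},
  {"translation": [0, 0, 0], "dr": [0, 0, 0]},
  {"translation": [0, 0, 0], "dr": [0, 0, 0]},
  {"translation": [0, 0, 0], "dr": [0, 0, 0]},
], gripper=0.2)

```text
time: 16.42
tcp_pos: [0.5433, 0.2019, 0.0417]
orientation: [[0.001, 1.0, -0.001], [1.0, -0.001, 0.002], [0.002, -0.001, -1.0]]
ft_force: [0.1, 0.3, -0.6]
width: 0.0606
gripper_force: 0.0
```

Emit:
send_rows([
  {"translation": [0, 0, 0], "dr": [0, 0, 0]},
  {"translation": [0, 0, 0], "dr": [0, 0, 0]},
  {"translation": [0, 0, 0], "dr": [0, 0, 0]},
  {"translation": [0, 0, 0], "dr": [0, 0, 0]},
  {"translation": [0, 0, 0], "dr": [0, 0, 0]},
])

```text
time: 16.83
tcp_pos: [0.5432, 0.2018, 0.0414]
orientation: [[0.001, 1.0, -0.001], [1.0, -0.001, 0.002], [0.002, -0.001, -1.0]]
ft_force: [-1.7, -0.5, 0.5]
width: 0.0461
gripper_force: 10.0
```

Emit:
send_rows([
  {"translation": [0, 0, 0.004], "dr": [0, 0, 0]},
  {"translation": [0, 0, 0.012], "dr": [0, 0, 0]},
  {"translation": [0, 0, 0.024], "dr": [0, 0, 0]},
  {"translation": [0, 0, 0.042], "dr": [0, 0, 0]},
  {"translation": [0, 0, 0.065], "dr": [0, 0, 0]},
])

```text
time: 17.25
tcp_pos: [0.5426, 0.2016, 0.1072]
orientation: [[0.001, 1.0, -0.003], [1.0, -0.001, 0.001], [0.001, -0.003, -1.0]]
ft_force: [-0.3, 0.6, -1.6]
width: 0.0457
gripper_force: 10.0
```

Emit:
send_rows([
  {"translation": [0, 0, 0.025], "dr": [0, 0, 0]},
  {"translation": [0, 0, 0.05], "dr": [0, 0, 0]},
  {"translation": [0, 0, 0.075], "dr": [0, 0, 0]},
  {"translation": [0, 0, 0.09], "dr": [0, 0, 0]},
  {"translation": [0, 0, 0.095], "dr": [0, 0, 0]},
])

```text
time: 17.67
tcp_pos: [0.5445, 0.2022, 0.2054]
orientation: [[0.001, 1.0, 0.003], [1.0, -0.001, 0.003], [0.003, 0.003, -1.0]]
ft_force: [1.3, 0.5, -1.5]
width: 0.0457
gripper_force: 10.0
```

Emit:
send_rows([
  {"translation": [-0.002, -0.014, 0], "dr": [0.09, -0.89, 0.6]},
  {"translation": [-0.004, -0.035, 0], "dr": [0.18, -1.78, 1.2]},
  {"translation": [-0.008, -0.06, 0], "dr": [0.27, -2.67, 1.85]},
  {"translation": [-0.012, -0.088, 0], "dr": [0.36, -3.56, 2.46]},
  {"translation": [-0.016, -0.116, 0], "dr": [0.45, -4.45, 3.08]},
])

```text
time: 18.08
tcp_pos: [0.5265, 0.0848, 0.2013]
orientation: [[-0.054, 0.996, 0.076], [0.999, 0.053, 0.012], [0.007, 0.077, -0.997]]
ft_force: [0.5, -0.2, -1.5]
width: 0.0461
gripper_force: 10.0
```

Emit:
send_rows([
  {"translation": [-0.004, -0.025, 0], "dr": [0.09, -0.89, 0.6]},
  {"translation": [-0.008, -0.05, 0], "dr": [0.18, -1.78, 1.2]},
  {"translation": [-0.012, -0.076, 0], "dr": [0.27, -2.67, 1.85]},
  {"translation": [-0.015, -0.102, 0], "dr": [0.36, -3.56, 2.46]},
  {"translation": [-0.018, -0.128, 0], "dr": [0.45, -4.45, 3.08]},
])

```text
time: 18.5
tcp_pos: [0.5085, -0.0433, 0.2014]
orientation: [[-0.108, 0.982, 0.153], [0.994, 0.105, 0.026], [0.009, 0.154, -0.988]]
ft_force: [0.4, 0.3, -1.3]
width: 0.0459
gripper_force: 10.0
```

Emit:
send_rows([
  {"translation": [-0.004, -0.025, 0], "dr": [0.09, -0.89, 0.6]},
  {"translation": [-0.008, -0.05, 0], "dr": [0.18, -1.78, 1.2]},
  {"translation": [-0.012, -0.076, 0], "dr": [0.27, -2.67, 1.85]},
  {"translation": [-0.015, -0.102, 0], "dr": [0.36, -3.56, 2.46]},
  {"translation": [-0.018, -0.128, 0], "dr": [0.45, -4.45, 3.08]},
])

```text
time: 18.92
tcp_pos: [0.4905, -0.1713, 0.2014]
orientation: [[-0.162, 0.96, 0.227], [0.987, 0.156, 0.043], [0.006, 0.231, -0.973]]
ft_force: [0.6, -0.1, -0.9]
width: 0.0459
gripper_force: 10.0
```

Emit:
send_rows([
  {"translation": [-0.003, -0.025, 0], "dr": [0.09, -0.89, 0.6]},
  {"translation": [-0.006, -0.048, 0], "dr": [0.18, -1.78, 1.2]},
  {"translation": [-0.009, -0.068, 0], "dr": [0.27, -2.67, 1.85]},
  {"translation": [-0.012, -0.083, 0], "dr": [0.36, -3.56, 2.46]},
  {"translation": [-0.013, -0.092, 0], "dr": [0.45, -4.45, 3.08]},
])

```text
time: 19.33
tcp_pos: [0.4775, -0.2636, 0.2013]
orientation: [[-0.214, 0.93, 0.299], [0.977, 0.204, 0.065], [-0.0, 0.306, -0.952]]
ft_force: [0.1, -0.6, -0.8]
width: 0.0457
gripper_force: 10.0
```

Emit:
send_rows([
  {"translation": [0, 0, 0], "dr": [0, 0, 0]},
  {"translation": [0, 0, 0], "dr": [0, 0, 0]},
])

```text
time: 19.5
tcp_pos: [0.4777, -0.2623, 0.2011]
orientation: [[-0.213, 0.931, 0.297], [0.977, 0.203, 0.065], [0.0, 0.304, -0.953]]
ft_force: [-0.0, 1.0, -1.1]
width: 0.0455
gripper_force: 10.0
```

```bash
python3 place.py 0.05 0.085 0.0294
```

```text
tcp [ 0.4777 -0.2623  0.2011] f [-0.0199  0.9533 -1.0989] target [ 0.4972 -0.2582  0.1376] delta [ 0.0196  0.0041 -0.0635] dr [ 0.0329 -0.2625  0.0177] binframe [0.0006 0.0502 0.181 ] w 0.0455488699392248
```

Emit:
send_rows([
  {"translation": [0.004, 0.0008, -0.0125], "dr": [0, -0.1, 0]},
  {"translation": [0.008, 0.0016, -0.025], "dr": [0, -0.2, 0]},
  {"translation": [0.012, 0.0024, -0.0375], "dr": [0, -0.25, 0]},
  {"translation": [0.016, 0.0033, -0.05], "dr": [0, -0.25, 0]},
  {"translation": [0.018, 0.0038, -0.058], "dr": [0, -0.25, 0]},
])

```text
time: 19.92
tcp_pos: [0.4963, -0.2571, 0.1423]
orientation: [[-0.215, 0.929, 0.301], [0.977, 0.205, 0.066], [-0.0, 0.308, -0.951]]
ft_force: [-0.6, -1.2, -0.9]
width: 0.0457
gripper_force: 10.0
```

Emit:
send_rows([
  {"translation": [0.0005, 0.0001, -0.0017], "dr": [0, 0, 0]},
  {"translation": [0.001, 0.0002, -0.0034], "dr": [0, 0, 0]},
  {"translation": [0.0015, 0.0003, -0.0051], "dr": [0, 0, 0]},
  {"translation": [0.002, 0.0004, -0.0065], "dr": [0, 0, 0]},
  {"translation": [0.002, 0.0004, -0.0065], "dr": [0, 0, 0]},
])

```text
time: 20.33
tcp_pos: [0.4983, -0.2581, 0.1372]
orientation: [[-0.214, 0.929, 0.303], [0.977, 0.204, 0.065], [-0.002, 0.31, -0.951]]
ft_force: [-0.1, -0.1, -1.0]
width: 0.0454
gripper_force: 10.0
```

Emit:
send_rows([
  {"translation": [0.0005, 0.0001, -0.0015], "dr": [0, 0, 0]},
  {"translation": [0.001, 0.0002, -0.003], "dr": [0, 0, 0]},
  {"translation": [0.0015, 0.0003, -0.0045], "dr": [0, 0, 0]},
  {"translation": [0.0018, 0.0004, -0.0057], "dr": [0, 0, 0]},
  {"translation": [0.0018, 0.0004, -0.0057], "dr": [0, 0, 0]},
])

```text
time: 20.75
tcp_pos: [0.4999, -0.2575, 0.1309]
orientation: [[-0.214, 0.929, 0.302], [0.977, 0.204, 0.065], [-0.001, 0.309, -0.951]]
ft_force: [0.4, -0.8, -1.2]
width: 0.0458
gripper_force: 10.0
```

```bash
python3 place.py 0.05 0.072 0.0294
```

```text
tcp [ 0.4999 -0.2575  0.1309] f [ 0.3525 -0.8348 -1.2491] target [ 0.5011 -0.2573  0.1252] delta [ 0.0012  0.0002 -0.0057] dr [ 0.0486  0.0238 -0.0654] binframe [0.0005 0.0501 0.1072] w 0.045820315113399
```

Foot at 78 mm. Next, down to about 73 mm, then in 1 mm steps.

Emit:
send_rows([
  {"translation": [0.0003, 0.0001, -0.0011], "dr": [0, 0, 0]},
  {"translation": [0.0006, 0.0001, -0.0022], "dr": [0, 0, 0]},
  {"translation": [0.001, 0.0002, -0.0033], "dr": [0, 0, 0]},
  {"translation": [0.0013, 0.0002, -0.0045], "dr": [0, 0, 0]},
  {"translation": [0.0013, 0.0002, -0.0045], "dr": [0, 0, 0]},
])

```text
time: 21.17
tcp_pos: [0.5013, -0.2574, 0.1265]
orientation: [[-0.214, 0.929, 0.302], [0.977, 0.204, 0.065], [-0.001, 0.309, -0.951]]
ft_force: [-0.4, 0.5, -1.9]
width: 0.0459
gripper_force: 10.0
```

Emit:
send_rows([
  {"translation": [0.0003, 0, -0.001], "dr": [0, 0, 0]},
  {"translation": [0.0003, 0, -0.001], "dr": [0, 0, 0]},
])

```text
time: 21.33
tcp_pos: [0.5016, -0.2574, 0.1256]
orientation: [[-0.214, 0.929, 0.302], [0.977, 0.204, 0.065], [-0.001, 0.309, -0.951]]
ft_force: [-0.1, 0.6, -2.4]
width: 0.046
gripper_force: 10.0
```

Emit:
send_rows([
  {"translation": [0.0003, 0.0001, -0.001], "dr": [0, 0, 0]},
  {"translation": [0.0003, 0.0001, -0.001], "dr": [0, 0, 0]},
])

```text
time: 21.5
tcp_pos: [0.5019, -0.2573, 0.1246]
orientation: [[-0.214, 0.929, 0.302], [0.977, 0.204, 0.065], [-0.001, 0.309, -0.951]]
ft_force: [-0.2, 0.2, -2.0]
width: 0.0461
gripper_force: 10.0
```

Emit:
send_rows([
  {"translation": [0, 0, 0], "dr": [0, 0, 0]},
])

```text
time: 21.58
tcp_pos: [0.5019, -0.2573, 0.1247]
orientation: [[-0.214, 0.929, 0.302], [0.977, 0.204, 0.065], [-0.001, 0.309, -0.951]]
ft_force: [-0.2, -0.2, -2.0]
width: 0.0457
gripper_force: 10.0
```

```bash
python3 place.py 0.05 0.070 0.0294
```

```text
tcp [ 0.5019 -0.2573  0.1247] f [-0.2058 -0.2097 -2.0229] target [ 0.5018 -0.2572  0.1233] delta [-0.0001  0.0001 -0.0013] dr [ 0.0605  0.0389 -0.0678] binframe [0.0005 0.0498 0.1006] w 0.045708927691377854
```

Emit:
send_rows([
  {"translation": [0.0003, 0.0001, -0.001], "dr": [0, 0, 0]},
  {"translation": [0.0003, 0.0001, -0.001], "dr": [0, 0, 0]},
])

```text
time: 21.75
tcp_pos: [0.5022, -0.2572, 0.1237]
orientation: [[-0.214, 0.929, 0.302], [0.977, 0.204, 0.065], [-0.001, 0.309, -0.951]]
ft_force: [-0.2, -0.4, 0.4]
width: 0.0459
gripper_force: 10.0
```

Emit:
send_rows([
  {"translation": [0.0003, 0.0001, -0.001], "dr": [0, 0, 0]},
  {"translation": [0.0003, 0.0001, -0.001], "dr": [0, 0, 0]},
])

```text
time: 21.92
tcp_pos: [0.5026, -0.2572, 0.1227]
orientation: [[-0.214, 0.929, 0.303], [0.977, 0.204, 0.065], [-0.001, 0.309, -0.951]]
ft_force: [-0.5, -0.2, 2.5]
width: 0.0459
gripper_force: 10.0
```

Emit:
send_rows([
  {"translation": [0, 0, 0], "dr": [0, 0, 0]},
])

```text
time: 22.0
tcp_pos: [0.5025, -0.2572, 0.1227]
orientation: [[-0.214, 0.929, 0.302], [0.977, 0.204, 0.065], [-0.001, 0.309, -0.951]]
ft_force: [-1.4, 0.4, 1.1]
width: 0.0456
gripper_force: 10.0
```

Contact is growing by about 1.5 N per mm and is now about 3 N. I'll release, withdraw along the bin normal and move clear.

Emit:
send_rows([
  {"translation": [0, 0, 0], "dr": [0, 0, 0]},
  {"translation": [0, 0, 0], "dr": [0, 0, 0]},
  {"translation": [0, 0, 0], "dr": [0, 0, 0]},
  {"translation": [0, 0, 0], "dr": [0, 0, 0]},
  {"translation": [0, 0, 0], "dr": [0, 0, 0]},
], gripper=0.75)

```text
time: 22.42
tcp_pos: [0.5025, -0.2571, 0.1227]
orientation: [[-0.214, 0.929, 0.302], [0.977, 0.204, 0.065], [-0.001, 0.309, -0.951]]
ft_force: [-0.1, -0.0, -0.1]
width: 0.0686
gripper_force: 0.0
```

Emit:
send_rows([
  {"translation": [-0.001, -0.0002, 0.003], "dr": [0, 0, 0]},
  {"translation": [-0.003, -0.0006, 0.0095], "dr": [0, 0, 0]},
  {"translation": [-0.006, -0.0013, 0.019], "dr": [0, 0, 0]},
  {"translation": [-0.01, -0.0022, 0.032], "dr": [0, 0, 0]},
  {"translation": [-0.015, -0.0033, 0.047], "dr": [0, 0, 0]},
])

```text
time: 22.83
tcp_pos: [0.4871, -0.2604, 0.1707]
orientation: [[-0.214, 0.929, 0.302], [0.977, 0.204, 0.065], [-0.001, 0.309, -0.951]]
ft_force: [-0.4, 0.4, 0.2]
width: 0.0683
gripper_force: 0.0
```

Emit:
send_rows([
  {"translation": [-0.006, -0.0013, 0.019], "dr": [0, 0, 0]},
  {"translation": [-0.012, -0.0026, 0.038], "dr": [0, 0, 0]},
  {"translation": [-0.018, -0.004, 0.057], "dr": [0, 0, 0]},
  {"translation": [-0.024, -0.005, 0.076], "dr": [0, 0, 0]},
  {"translation": [-0.025, -0.005, 0.11], "dr": [0, 0, 0]},
])

```text
time: 23.25
tcp_pos: [0.4604, -0.2647, 0.2793]
orientation: [[-0.214, 0.93, 0.3], [0.977, 0.203, 0.066], [0.001, 0.307, -0.952]]
ft_force: [-0.3, -1.0, -1.3]
width: 0.0681
gripper_force: 0.0
```

Emit:
send_rows([
  {"translation": [0.006, 0.03, 0], "dr": [0, 0, 0]},
  {"translation": [0.012, 0.06, 0], "dr": [0, 0, 0]},
  {"translation": [0.018, 0.09, 0], "dr": [0, 0, 0]},
  {"translation": [0.024, 0.12, 0], "dr": [0, 0, 0]},
  {"translation": [0.03, 0.15, 0], "dr": [0, 0, 0]},
])

```text
time: 23.67
tcp_pos: [0.4923, -0.1144, 0.2808]
orientation: [[-0.213, 0.929, 0.304], [0.977, 0.203, 0.064], [-0.002, 0.31, -0.951]]
ft_force: [0.6, -0.9, -0.7]
width: 0.0686
gripper_force: 0.0
```

Emit:
send_rows([
  {"translation": [0.004, 0.03, 0], "dr": [0, 0, 0]},
  {"translation": [0.008, 0.06, 0], "dr": [0, 0, 0]},
  {"translation": [0.012, 0.09, 0], "dr": [0, 0, 0]},
  {"translation": [0.014, 0.11, 0], "dr": [0, 0, 0]},
  {"translation": [0.014, 0.12, 0], "dr": [0, 0, 0]},
])

```text
time: 24.08
tcp_pos: [0.5064, 0.0065, 0.2808]
orientation: [[-0.215, 0.928, 0.303], [0.977, 0.205, 0.065], [-0.002, 0.31, -0.951]]
ft_force: [-0.2, -0.2, 0.4]
width: 0.0689
gripper_force: 0.0
```

Emit:
send_rows([
  {"translation": [0, 0, 0], "dr": [0, 0, 0]},
  {"translation": [0, 0, 0], "dr": [0, 0, 0]},
])

```text
time: 24.25
tcp_pos: [0.5063, 0.0046, 0.2804]
orientation: [[-0.215, 0.928, 0.303], [0.977, 0.205, 0.065], [-0.002, 0.31, -0.951]]
ft_force: [-0.1, -0.4, -0.8]
width: 0.0684
gripper_force: 0.0
```

```bash
python3 - <<'E'
from bin import *
ims=[]
for n in("side","top"):
    im=env.snapshot(n)[:,:,::-1].copy();ims.append(im)
    h=cv2.cvtColor(im,cv2.COLOR_BGR2HSV)
    m=cv2.dilate(cv2.inRange(h,(3,170,110),(14,255,255)),np.ones((3,3)))
    for c in cv2.findContours(m,cv2.RETR_EXTERNAL,cv2.CHAIN_APPROX_NONE)[0]:
        if cv2.contourArea(c)>80: print(n,cv2.fitEllipse(c))
    q=np.array([.5424,-.2995,.0288]);B=bR(np.radians(12.3))
    for y in(.05,-.05):print(proj(n,q+B@[0,y,.07+.083]))
s,t=ims
a=cv2.resize(s,(400,300));b=cv2.resize(t,(400,300))
c=cv2.resize(s[60:200,320:450],(279,300));d=cv2.resize(t[180:300,355:500],(362,300))
P=np.zeros((600,800,3),np.uint8);P[:300,:400]=a;P[:300,400:]=b;P[300:,:279]=c;P[300:,400:762]=d
cv2.imwrite("pics/fin.png",P)
E
```

```text
side ((396.3397216796875, 121.2503890991211), (13.326735496520996, 15.325897216796875), 24.574729919433594)
side ((404.34356689453125, 96.36473846435547), (16.697586059570312, 19.91379737854004), 107.4821548461914)
[392.764  119.3377]
[405.383   95.6988]
top ((423.9359130859375, 263.6474914550781), (25.78752899169922, 29.029569625854492), 53.76140594482422)
top ((469.6644287109375, 252.34759521484375), (25.231006622314453, 27.547149658203125), 25.35967445373535)
[423.2325 262.4729]
[469.8657 251.3811]
```

View pics/fin.png

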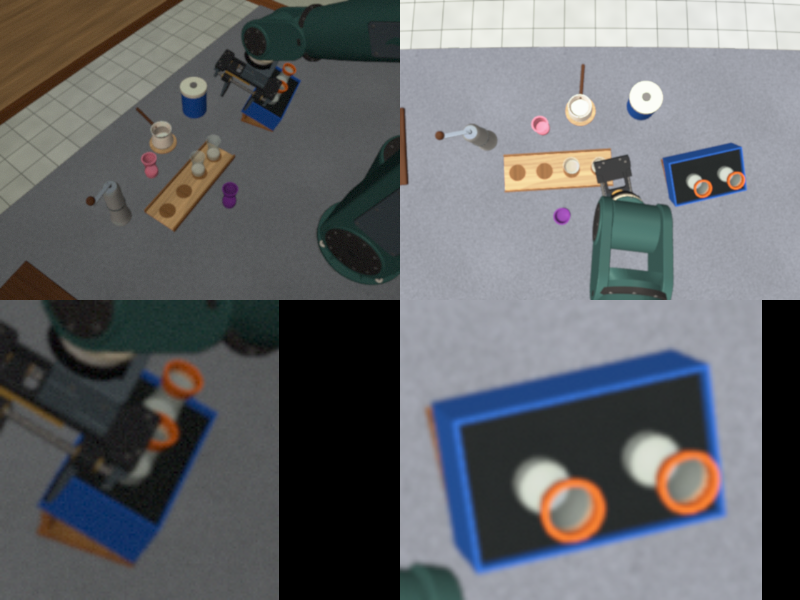

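Both orange-rimmed cups stand on the platform in the bin, at about (573,510) and (688,482) in the lower-right crop. They match the predicted upright rims to within 2 px in the top view. The good cups, cezve, canister, grinder and decoys haven't moved, and the arm is clear.

```bash
python3 -c "
from rig import env
print(env.hand_in())"
```

```text
the job is handed in; nothing more can be done
None
```

Both orange-taped cups are standing on the bin's sloping platform, each let go at about 3 N of contact; nothing else was disturbed, and the job was handed in at about 24 s.

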